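Prise open a snapped-shut sample case with a lid opener

TASK

The lid of the grey sample case has snapped shut. Take the flat-bladed lid opener from the white foam tray, push its blade into the notch under the front edge of the lid and lever the lid up with it until the catch lets go, without bearing so hard on the thin rim of the case that it is dented; then swing the lid right back so that it stands open past upright, and lay the opener flat on the foam tray again. Leave the timer and the small tube block where they are.

Things in the scene. Friction and masses are not known exactly. Their poses are not given: they have to be found in the camera images.
- case: grey sample case, 120 mm deep (x), 150 mm wide (y), 119 mm high with the shut lid; it stands firmly on rubber feet and cannot be shifted. Origin: centre of its underside on the bench; x points from the front to the hinge side, z up. Walls 5 mm thick, rim 100 mm above the bench; the tubes stored in it lie lower than 80 mm.
- notch (a point): middle of the mouth of the pry notch, in the plane of the case's front face, centred on its width, 99 mm above the bench. The notch is a slot through the 5 mm front wall, 32 mm wide, 4 mm high: its floor (97 mm above the bench) is the fulcrum (floor and lid together dent if the blade presses them with over 80 N); its roof is the lid's flat underside, 101 mm up. Blades can go 60 mm in. Axes as the case's: a blade enters along +x.
- lid (a joint): angle of the lid in rad: 0 shut, 1.57 upright, 1.75 at the stop. A sprung catch behind the front wall holds it shut: about 11 N at the front edge breaks it free (15 N at a blade tip 35 mm in), and it has let go at 0.05. From there on the hinge is stiff (0.2 N m, 2 to 4 N at the edge), so that the lid stays wherever it is left. The shut lid is flush with the case all round (1 mm overhang): only a blade gets under it.
- lid_edge (a point): middle of the lower front edge of the lid, moving with the lid; the lid is 18 mm thick above it, 152 mm wide, and reaches 126 mm from the hinge axis to this edge. At lid angle 0 its axes are the case's, and they turn with the lid about y.
- lid_hinge (a point): on the hinge axis of the lid (along y), 6 mm behind the back of the case, 101 mm above the bench; its axes turn with the lid.
- cover: the solid part of the lid, origin on the hinge axis as point lid_hinge; a flat grey slab with a raised border, about 0.2 kg.
- opener: lid opener, 165 mm long, about 0.09 kg: a black handle 95 x 16 x 20 mm (x, y, z) with a flat steel blade 70 x 20 x 2 mm (x, y, z) straight out of its front end, at half its height. Origin: underside of the handle, 10 mm behind the handle's front end. x runs along the tool towards the blade tip, z is up as it lies. Handle from x = -85 to +10 mm, blade from +10 to +80 mm, 9 to 11 mm above the origin. Centre of mass near x = -25 mm.
- opener_handle (a point): centre of the opener's handle, half-way up (37.5 mm behind the body origin along its x, 10 mm up), axes as the opener's; the handle is 16 mm wide to grasp.
- opener_tip (a point): middle of the end of the blade, 117.5 mm ahead of opener_handle along x, axes as the opener's.
- tray: white foam tray, flat-topped; origin at the centre of its underside, top 18.5 mm above it. It is 201 mm long (its y) and 93 mm wide (its x), and stays put. The opener starts lying along it.
- clock: white bench timer, 62 x 66 x 19 mm, loose on the bench; origin at the centre of its underside. Not to be moved.
- block: loose violet tube block, 62 x 81 x 26 mm; origin at the centre of its underside. Not to be moved.

How it is judged:
On the way, in this order (a step that is already met when the one before it is completed fails the run):
1. the opener's blade is at least 6 mm inside the notch under the shut lid (x of opener_tip in the frame of notch above 0.006 m and y of opener_tip in the frame of notch between -0.016 and 0.016 m and z of opener_tip in the frame of notch between -0.02 and 0.005 m and value of joint lid below 0.045 rad), for 0.1 s.
2. the catch has let go, with the opener's blade carrying the lid (value of joint lid between 0.06 and 0.8 rad and contact force between opener and cover above 0.3 N), for 0.1 s.
At the end, for the whole second after the job is handed in: The lid stands open past upright (lid angle above 1.57 rad) and still; the opener lies flat and at rest on the foam tray, the centre of its handle over the tray's top; nothing is held (value of joint lid above 1.57 rad and velocity of joint lid below 0.05 rad/s and x of opener_handle in the frame of tray between -0.045 and 0.045 m and y of opener_handle in the frame of tray between -0.095 and 0.095 m and z of opener_handle in the frame of tray between 0.023 and 0.034 m and contact force between opener and tray above 0.2 N and angle between the x axis of opener and the z axis of tray, either way round above 1.45 rad and linear speed of opener below 0.02 m/s); the robot touches nothing.
It fails at once if the opener bore on the case and its lid with more than 80 N and dented it (contact force between opener and case above 80 N).
It fails at once if the timer was shifted by more than 20 mm (distance of clock from where it was at the start of the episode above 0.02 m).
It fails at once if the small tube block was shifted by more than 20 mm (distance of block from where it was at the start of the episode above 0.02 m).
It also fails if it takes over 58 s, if anything falls off the work surface, if the arm or the gripper's body presses on something with over 40 N, if the wrist force passes 120 N, or if a joint passes its speed limit or range.

ROBOT

A 6-joint arm with a two-finger parallel gripper is mounted at the origin on a cart in front of the work surface, level with it; the furniture and walls round the work are solid. World frame = base frame: x ahead of the robot, y to its left, z up, the work surface at z = 0. Lengths are in m, angles in rad, forces in N, time in s.
With the tool pointing down it reaches from about 0.4 to 0.925 m from the base axis. Payload 3.4 kg.
Tool frame: the origin (TCP) lies at the very end of the fingers, on their centre line; the grasp point (between the pads) lies 19 mm behind it; z points along the fingers, y is the line along which they close (so a half turn about z gives the same grasp; the last joint's range is limited). The gripper opens to 85 mm and grips with 20 to 120 N. Pads are 22 mm wide; open, the fingers measure 114 mm over their backs; the gripper's body (76 mm by 85 mm) begins 54 mm behind the grasp point. The pads swing forward as they close: fully open they stand 13 mm farther back than shut.
Start: joints at [-1.206, 0.307, 1.506, -0, 1.328, -0.073], TCP at [0.244, -0.521, 0.231] pointing down, gripper open.
Joint ranges: [-3.12, 3.12], [-1.05, 2.28], [0.14, 2.33], [-1.42, 4.57], [0.1, 2.73], [-2.68, 2.68]. Speed limits (rad/s): [2.57, 2.57, 3.14, 3.14, 3.14, 3.14].

INTERFACE

Orientations are given as a rotation vector (axis times angle).
In Python, from rig import ctrl gives the robot as it stands.
- The arm moves only by the tool jog_arm, never from a script. Its argument "plan" is a list of rows, each a list of 7 numbers: the shift along the tool's x, y, z scaled (see below), then the turn, a rotation vector about the tool's x, y, z scaled (see below), then the opening, from -1 (shut) to 1 (fully open), so that 0 is half open. In form: [[dx, dy, dz, rx, ry, rz, hand], ...]. A call has 1 to 8 rows; each row is the pose to reach, as a shift and turn from the pose commanded when the call began, along the tool's axes at that moment; what a row does not reach only later rows make up. The controller multiplies each number of a shift by 0.6 m and each number of a turn by 1.5 rad. A row lasts 1/10 s, in which the tool goes at most 50 mm and 8.59 degrees, less where a joint would pass 70% of its speed; a pose out of reach is approached as far as the arm can. A call with a number of a shift or a turn outside -1 to 1 is refused whole. A call with a gripper value outside its range is refused whole. The fingers move at their own pace and stop on an object; "squeeze" is the grip in N (left out, the last holds). Time passes only in rows, so rows that repeat a pose let the fingers close. It gives the time, the measured TCP pose, the force, the opening and the grip force at its end, in the units of the state.
- ctrl.observe(): the state, without advancing time (a new reading comes with each control period).
- ctrl.snapshot(name): name is "scene" or "top" or "wrist"; returns the picture (420x560x3 uint8, red, green, blue); there is no depth.
- ctrl.camera_params(name): a dict with "fx", "fy", "cx", "cy" (pixels), "R" (3x3) and "t" (3): a world point X has camera coordinates R X + t. Camera axes: x right, y down, z forward; pixel columns grow to the right and rows downward; lengths in m; the calibration is good to about 2 mm. A picture is of the moment at which its call begins: read the wrist's pose just before it. camera_params takes no time and is no camera call; for the wrist camera it gives the pose at the moment of the call.
- ctrl.job_done(): hands the job in; it is judged then, once.
The state is a dict: "t": time; "qpos": joint angles; "joint_velocities": joint speeds; "joint_efforts": joint torques, N m; "tcp_pos": TCP position; "tool_rot": TCP orientation; "wrist_force": force on the tool from outside, world axes, zero at the start; "torque": the same for the moment, N m; "width": opening from 0.0 (shut) to 1.0 (fully open); "grip_force": force on a finger pad.
Only numpy, scipy, OpenCV 4.12 (cv2) and the standard library are available. Lean on these libraries where they do the work, as an engineer would, in place of code of your own. Each camera call takes 0.05 s, during which the arm holds its last target. There are 200 camera calls.

## Working session

There is one attempt and no reset: what is moved stays moved. The work goes in short steps, Python scripts to look and compute and a tool call to move; the robot and the scene stay as the last step left them, time stands still between calls to the robot, and variables do not carry over. Pictures are saved under pics/ and viewed, at most 14 in all, crops included, and the job is handed in when it is done.

Besides the shell and the picture viewer there is one more tool, called after "Request:" in YAML: its name, and indented under it one key for each argument. jog_arm: Moves the arm, as the interface text tells. Shifts and turns lie within -1 to 1; 1 stands for 0.6 m of shift or 1.5 rad of turn. Its arguments: {"type":"object","properties":{"plan":{"type":"array","items":{"type":"array","items":{"type":"number"}}},"squeeze":{"type":"number"}},"required":["plan"]}

```bash
ls; mkdir -p pics; python3 - <<'E'
from rig import ctrl
import cv2,numpy as np
print(ctrl.observe())
for n in("scene","top"):
    im=ctrl.snapshot(n); cv2.imwrite(f"pics/{n}0.png",im[...,::-1]); p=ctrl.camera_params(n)
    print(n,{k:np.round(v,4).tolist() for k,v in p.items()})
a=cv2.imread("pics/scene0.png");b=cv2.imread("pics/top0.png")
E
```

```text
pics
{'t': 0.0, 'qpos': array([-1.20653761e+00,  3.07568611e-01,  1.50768771e+00, -3.99426814e-05,
        1.32840661e+00, -7.34924698e-02]), 'joint_velocities': array([-0.00011309,  0.00029885, -0.00045278,  0.00033284, -0.00137838,
        0.00178108]), 'joint_efforts': array([ 2.00488303e-04, -4.57554603e+01, -2.51918828e+01,  1.62108531e-04,
        1.35719182e-02, -2.11299181e-06]), 'tcp_pos': array([ 0.24345956, -0.52013081,  0.23037816]), 'tool_rot': array([-3.06464379e+00, -6.81712045e-01,  5.31023708e-04]), 'wrist_force': array([-0.52506952, -0.0311011 ,  0.30171439]), 'torque': array([ 0.00239572, -0.01364005,  0.03077038]), 'grip_force': 0.0, 'width': 0.9990391356856397}
scene {'fx': 451.3164, 'fy': 451.3164, 'cx': 272.5223, 'cy': 215.2423, 'R': [[-0.609, -0.7931, 0.0079], [-0.6165, 0.4671, -0.6339], [0.4991, -0.3909, -0.7734]], 't': [0.3449, 0.3993, 1.0682]}
top {'fx': 419.4169, 'fy': 419.4169, 'cx': 279.3445, 'cy': 205.2796, 'R': [[0.0239, -0.9996, 0.0139], [-0.9994, -0.0242, -0.0264], [0.0267, -0.0133, -0.9996]], 't': [0.012, 0.5385, 1.0531]}
```

View pics/scene0.png

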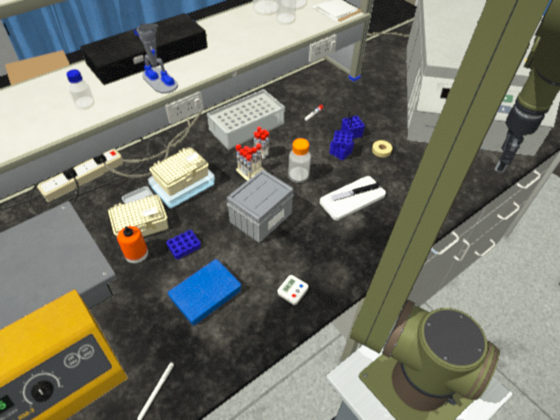

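View pics/top0.png

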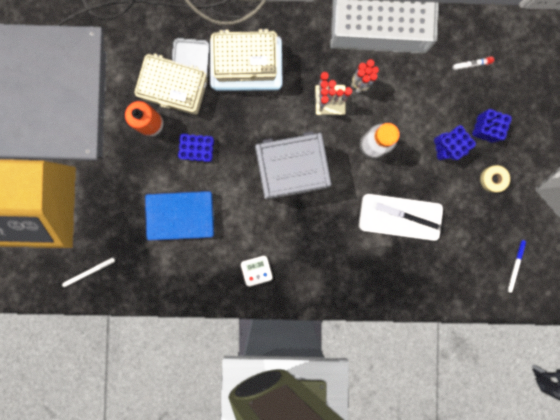

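The scene shows the case at (260,205) and the tray with the opener at (353,197). In the top view the case is at (293,165), the tray at (401,217) with blade tip left at (376,207) and handle right, the timer at (257,271) and the violet block at (196,148).

```bash
cat > h.py <<'E'
import cv2,numpy as np
def ray(p,uv):
    d=p["R"].T@np.array([(uv[0]-p["cx"])/p["fx"],(uv[1]-p["cy"])/p["fy"],1.]); return -p["R"].T@p["t"],d/np.linalg.norm(d)
def plane(p,uv,z):
    o,d=ray(p,uv); return o+d*(z-o[2])/d[2]
def tri(p1,u1,p2,u2):
    o1,d1=ray(p1,u1);o2,d2=ray(p2,u2)
    s=np.linalg.lstsq(np.c_[d1,-d2],o2-o1,rcond=None)[0]; a=o1+s[0]*d1;b=o2+s[1]*d2
    return (a+b)/2,np.linalg.norm(a-b)
def proj(p,X):
    c=p["R"]@X+p["t"]; return np.array([p["fx"]*c[0]/c[2]+p["cx"],p["fy"]*c[1]/c[2]+p["cy"]])
def big(mask,near):
    n,l,st,ce=cv2.connectedComponentsWithStats(mask.astype(np.uint8)); ok=[i for i in range(1,n) if st[i,4]>60]
    i=min(ok,key=lambda i:np.hypot(*(ce[i]-near))); return (l==i).astype(np.uint8)
def rect(m):
    c=max(cv2.findContours(m,cv2.RETR_EXTERNAL,cv2.CHAIN_APPROX_NONE)[0],key=cv2.contourArea); return cv2.minAreaRect(cv2.convexHull(c))
E
python3 - <<'E'
from h import *
from rig import ctrl
T=cv2.imread("pics/top0.png");p=ctrl.camera_params("top")
g=T.astype(int);mn=g.min(2);mx=g.max(2)
m=big(mn>190,(401,217));r=rect(m);print("tray",r)
for q in cv2.boxPoints(r): print(q,plane(p,q,.0185).round(4))
hull=np.zeros_like(m);cv2.fillConvexPoly(hull,cv2.boxPoints(r).astype(int),1)
k=big((mx<80)&(hull>0),(420,218));r=rect(k);print("handle",r,[plane(p,q,.034).round(4) for q in cv2.boxPoints(r)])
S=cv2.imread("pics/scene0.png")
a=cv2.resize(T[120:210,240:350],None,fx=6,fy=6,interpolation=2)
b=cv2.resize(S[160:250,215:305],None,fx=6,fy=6,interpolation=2)
cv2.imwrite("pics/c1.png",cv2.resize(np.hstack([a,b]),None,fx=.65,fy=.65))
E
```

```text
tray ((400.6156005859375, 216.652099609375), (80.75265502929688, 37.06605529785156), 7.765166282653809)
[358.10547 229.55981] [ 0.4818 -0.1734  0.0185]
[363.1136  192.83365] [ 0.5741 -0.1843  0.0185]
[443.12573 203.74438] [ 0.5516 -0.3865  0.0185]
[438.1176  240.47055] [ 0.4592 -0.3751  0.0185]
handle ((420.7908935546875, 220.60118103027344), (34.16614532470703, 3.4084017276763916), 19.17900848388672) [array([ 0.5169, -0.2836,  0.034 ]), array([ 0.5249, -0.2863,  0.034 ]), array([ 0.4991, -0.3669,  0.034 ]), array([ 0.491 , -0.3642,  0.034 ])]
```

View pics/c1.png

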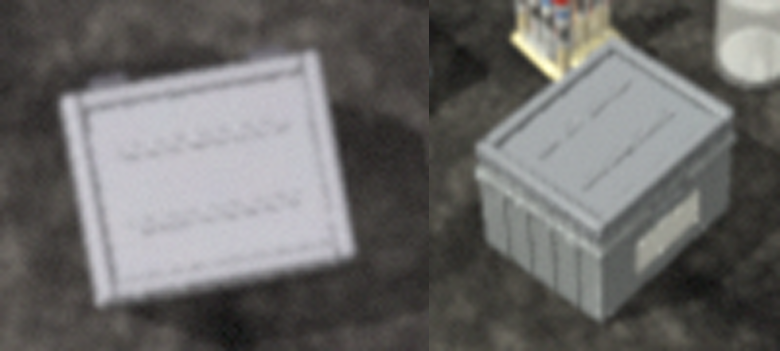

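```bash
cat >> h.py <<'E'
from scipy.spatial.transform import Rotation as Ro
def Rt(yaw,pitch=0):   # tool x along opener x (yaw, tip raised by pitch), tool z down
    x=np.array([np.cos(yaw)*np.cos(pitch),np.sin(yaw)*np.cos(pitch),np.sin(pitch)]); y=np.array([np.sin(yaw),-np.cos(yaw),0]); return np.c_[x,y,np.cross(x,y)]
def row(o,pos,R):
    R0=Ro.from_rotvec(o["tool_rot"]).as_matrix(); return np.r_[R0.T@(np.array(pos)-o["tcp_pos"])/.6,Ro.from_matrix(R0.T@R).as_rotvec()/1.5].round(4).tolist()
E
python3 - <<'E'
from h import *
from rig import ctrl
T=cv2.imread("pics/top0.png");p=ctrl.camera_params("top");S=cv2.imread("pics/scene0.png");ps=ctrl.camera_params("scene")
c=T[120:210,240:350]; hsv=cv2.GaussianBlur(c,(3,3),0)
m=np.zeros((420,560),np.uint8); g=hsv.min(2); t,_=cv2.threshold(g,0,1,cv2.THRESH_OTSU);print(t)
m[120:210,240:350]=g>t
m=cv2.morphologyEx(big(m,(293,165)),cv2.MORPH_OPEN,np.ones((7,7)))
r=rect(m);print(r)
P=[plane(p,q,.119) for q in cv2.boxPoints(r)]
for q in P: print(q.round(4))
print(np.mean(P,0), [np.linalg.norm(P[i]-P[i-1]) for i in range(4)])
# triangulated lid corners: by-eye scene crop corners
for a,b in (((321.5,133.3),(734,118)),((331,185.4),(603,237)),((265.1,197.7),(477,150)),((255.9,144.9),(617,42))):
    pass
tc=[(62,97),(318,52),(355,255),(98,303)]; sc=[(478,148),(617,42),(733,117),(603,230)]
for i in range(4):
    u=np.array(tc[i])/3.9+[240,120]
    for j in range(4):
        v=(np.array(sc[j])-[429,0])/3.9+[215,160]
        X,e=tri(p,u,ps,v)
        if e<.01: print(i,j,X.round(4),round(e,4))
o=ctrl.observe();w=ctrl.camera_params("wrist");R0=Ro.from_rotvec(o["tool_rot"]).as_matrix()
C=-w["R"].T@w["t"];print("cam in tool",R0.T@(C-o["tcp_pos"]),"axes",(R0.T@w["R"].T).round(3).tolist(),w["fx"],w["cx"],w["cy"])
hc=np.array([.508,-.325]);yaw=np.arctan2(.081,.026);print(yaw)
print(row(o,[.51,-.315,.23],Rt(yaw)))
E
```

```text
124.0
((292.5595703125, 164.61752319335938), (54.81633758544922, 67.71281433105469), 79.82449340820312)
[0.6735 0.0863 0.119 ]
[ 0.7048 -0.0644  0.119 ]
[ 0.5825 -0.089   0.119 ]
[0.5517 0.0614 0.119 ]
[ 0.62814583 -0.00140305  0.119     ] [np.float64(0.12439357621460427), np.float64(0.15392129452063139), np.float64(0.1247661344035861), np.float64(0.15344644545848277)]
0 0 [0.6709 0.0825 0.1158] 0.0012
1 1 [ 0.7027 -0.0673  0.1086] 0.0014
1 3 [ 0.7696 -0.1009 -0.2146] 0.0039
2 2 [ 0.5846 -0.0895  0.111 ] 0.003
3 1 [0.5416 0.0531 0.3101] 0.0047
3 3 [0.5509 0.0583 0.1212] 0.0016
cam in tool [ 7.09606740e-02  4.12335944e-05 -1.43018691e-01] axes [[-0.001, -0.96, -0.281], [1.0, -0.001, -0.0], [-0.0, -0.281, 0.96]] 372.11364411510397 275.90479762774515 207.30395912474125
1.2601977264238688
[0.5472, -0.1214, 0.0011, -0.0012, -0.0006, -0.5483]
```

Request:
jog_arm:
  plan:
    - [0.547, -0.121, 0, 0, 0, -0.548, 1]
    - [0.547, -0.121, 0, 0, 0, -0.548, 1]
    - [0.547, -0.121, 0, 0, 0, -0.548, 1]
    - [0.547, -0.121, 0, 0, 0, -0.548, 1]
    - [0.547, -0.121, 0, 0, 0, -0.548, 1]
    - [0.547, -0.121, 0, 0, 0, -0.548, 1]
    - [0.547, -0.121, 0, 0, 0, -0.548, 1]
    - [0.547, -0.121, 0, 0, 0, -0.548, 1]

```text
t: 0.9
tcp_pos: [0.5137, -0.3125, 0.2307]
tool_rot: [-2.533, -1.857, -0.003]
wrist_force: [0.2, -0.2, 0.8]
width: 1.001
grip_force: 0.0
```

```bash
python3 - <<'E'
from h import *
from rig import ctrl
import pickle
o=ctrl.observe();print(o["tcp_pos"],o["tool_rot"],np.abs(o["joint_velocities"]).max())
w=ctrl.camera_params("wrist");im=ctrl.snapshot("wrist")[...,::-1];cv2.imwrite("pics/w1.png",im);pickle.dump(w,open("w1.pkl","wb"))
E
```

```text
[ 0.51371179 -0.31246121  0.23066285] [-2.53327493 -1.85678216 -0.00323652] 0.06335991428991644
```

View pics/w1.png

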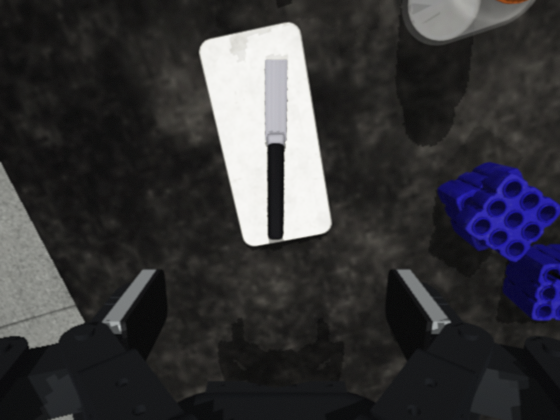

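The wrist view shows the tray, with the opener's handle from (276,143) to (276,239) and the blade tip at (276,57).

```bash
cat >> h.py <<'E'
def opener(im,near):
    "handle/blade lengthwise end pixels: handle front, handle rear, and tray rect"
    mx=im.max(2);mn=im.min(2)
    tray=big(cv2.morphologyEx((mn>150).astype(np.uint8),cv2.MORPH_OPEN,np.ones((5,5))),near)
    hull=np.zeros_like(tray);c=max(cv2.findContours(tray,cv2.RETR_EXTERNAL,cv2.CHAIN_APPROX_NONE)[0],key=cv2.contourArea);cv2.fillConvexPoly(hull,cv2.convexHull(c),1)
    k=big((mx<90)&(cv2.erode(hull,np.ones((5,5)))>0),near)
    r=rect(k);b=cv2.boxPoints(r);n=[(b[i]+b[(i+1)%4])/2 for i in range(4)]
    a=(0,2) if np.linalg.norm(n[0]-n[2])>np.linalg.norm(n[1]-n[3]) else (1,3)
    e=sorted([n[i] for i in a],key=lambda q:q[1]); return e,r,cv2.minAreaRect(c)
E
python3 - <<'E'
from h import *
from rig import ctrl
import pickle
w=pickle.load(open("w1.pkl","rb"));im=cv2.imread("pics/w1.png")
e,r,t=opener(im,(270,150));print(e,r)
A,B=[plane(w,q,.0385) for q in e];print(A,B,np.linalg.norm(A-B),np.arctan2(*(A-B)[[1,0]]))
print("tray",[plane(w,q,.0185).round(4) for q in cv2.boxPoints(t)],plane(w,t[0],.0185))
yaw=np.arctan2(*(A-B)[[1,0]]);d=np.array([np.cos(yaw),np.sin(yaw),0])
G=A-d*.025;o=ctrl.observe();print(G,row(o,[G[0],G[1],.14],Rt(yaw)))
E
```

```text
[array([276., 143.], dtype=float32), array([276., 239.], dtype=float32)] ((276.0, 191.0), (96.0, 16.0), 90.0)
[ 0.52356287 -0.28084503  0.0385    ] [ 0.49590219 -0.36817813  0.0385    ] 0.09160885453770291 1.2640659698538332
tray [array([ 0.4831, -0.1773,  0.0185]), array([ 0.5722, -0.1875,  0.0185]), array([ 0.5603, -0.385 ,  0.0185]), array([ 0.4559, -0.3765,  0.0185])] [ 0.51903948 -0.27393392  0.0185    ]
[ 0.51601429 -0.30467818  0.0385    ] [0.017, 0.0024, 0.151, -0.0007, -0.0003, -0.0001]
```

Request:
jog_arm:
  plan:
    - [0.017, 0.0024, 0.151, 0, 0, 0, 1]
    - [0.017, 0.0024, 0.151, 0, 0, 0, 1]
    - [0.017, 0.0024, 0.151, 0, 0, 0, 1]
    - [0.017, 0.0024, 0.151, 0, 0, 0, 1]

```text
t: 1.35
tcp_pos: [0.5135, -0.3072, 0.1404]
tool_rot: [-2.538, -1.848, 0.002]
wrist_force: [0.5, -0.6, -0.5]
width: 1.003
grip_force: 0.0
```

```bash
python3 - <<'E'
from h import *
from rig import ctrl
import pickle
o=ctrl.observe();w2=ctrl.camera_params("wrist");im=ctrl.snapshot("wrist")[...,::-1];cv2.imwrite("pics/w2.png",im);pickle.dump(w2,open("w2.pkl","wb"))
w=pickle.load(open("w1.pkl","rb"));i1=cv2.imread("pics/w1.png")
def ends(im):
    e,r,t=opener(im,(276,200)); 
    # blade tip: grey column end on the tool axis line
    return e,r,t
e1,_,t1=opener(i1,(270,150));e2,r2,t2=opener(im,(276,230));print(e2,r2)
for a,b in zip(e1,e2): print(tri(w,a,w2,b))
A,B=[plane(w2,q,.0385) for q in e2];yaw=np.arctan2(*(A-B)[[1,0]]);print(A,B,np.linalg.norm(A-B),yaw)
G=A-np.array([np.cos(yaw),np.sin(yaw),0])*.022;print(o["tcp_pos"],G,row(o,[G[0],G[1],.0215],Rt(yaw)))
E
```

```text
Traceback (most recent call last):
  File "h.py", line 27, in opener
    k=big((mx<90)&(cv2.erode(hull,np.ones((5,5)))>0),near)
  File "h.py", line 14, in big
    i=min(ok,key=lambda i:np.hypot(*(ce[i]-near))); return (l==i).astype(np.uint8)
ValueError: min() iterable argument is empty
```

View pics/w2.png

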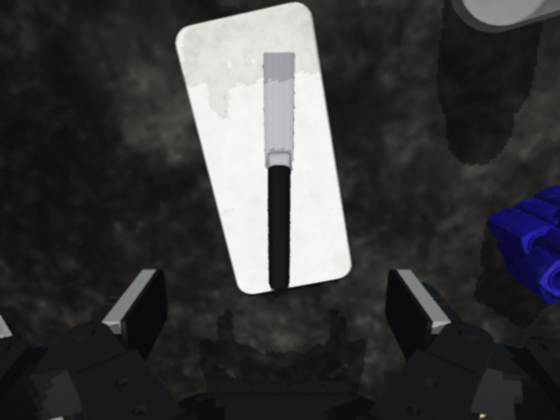

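The second wrist view shows the black handle from (279,167) to (279,289), the blade tip at (279,53), and the tray corner near (352,268).

```bash
python3 - <<'E'
from h import *
from rig import ctrl
import pickle
w,w2=[pickle.load(open(f"w{i}.pkl","rb")) for i in(1,2)];im=cv2.imread("pics/w2.png")
roi=np.zeros((420,560),np.uint8);roi[100:300,255:305]=1
k=(im.max(2)<90)&(roi>0); k[:,:262]=0;k[:,298:]=0;k[288:]=0
k=big(cv2.morphologyEx(k.astype(np.uint8),cv2.MORPH_OPEN,np.ones((5,5))),(279,225));ys,xs=np.nonzero(k);print(xs.min(),xs.max(),ys.min(),ys.max(),xs[ys<190].mean(),xs[ys>260].mean())
F2=(xs[ys<190].mean(),ys.min()-.5);B2=(xs[ys>260].mean(),ys.max()+1.5)
for a,b in (((276,143),F2),((276,239.5),(B2[0],289)),((276,57),(279,53))): print(tri(w,a,w2,b))
A,B=[plane(w2,q,.0385) for q in(F2,B2)];T=plane(w2,(279,53),.0295);print(A,B,T,np.linalg.norm(T[:2]-A[:2]))
yaw=np.arctan2(*(T-B)[[1,0]]);print(yaw,np.arctan2(*(A-B)[[1,0]]))
o=ctrl.observe();d=np.array([np.cos(yaw),np.sin(yaw),0]);G=T-d*.095;print(G,o["tcp_pos"],row(o,[G[0],G[1],.0215],Rt(yaw)))
E
```

```text
268 289 165 287 278.5245283018868 278.53207547169814
(array([ 0.52298362, -0.28213435,  0.0260763 ]), np.float64(0.00035385952083288636))
(array([ 0.49476123, -0.37052284,  0.03317056]), np.float64(0.000771360615947425))
(array([ 0.55146877, -0.19530118, -0.14677173]), np.float64(0.0013774810646021243))
[ 0.52341363 -0.28003647  0.0385    ] [ 0.49538782 -0.36723475  0.0385    ] [ 0.5450777  -0.21376339  0.0295    ] 0.06972412284074447
1.2576746428398125 1.2598209859137521
[ 0.51581485 -0.30414417  0.0295    ] [ 0.51486131 -0.3081061   0.14202082] [0.0069, -0.0008, 0.2009, 0.0009, 0.0006, 0.0007]
```

Request:
jog_arm:
  plan:
    - [0.007, -0.001, 0.2, 0, 0, 0, 1]
    - [0.007, -0.001, 0.2, 0, 0, 0, 1]
    - [0.007, -0.001, 0.2, 0, 0, 0, 1]
    - [0.007, -0.001, 0.2, 0, 0, 0, 1]
    - [0.007, -0.001, 0.2, 0, 0, 0, 1]
    - [0.007, -0.001, 0.2, 0, 0, 0, 1]

```text
t: 2.0
tcp_pos: [0.5176, -0.3044, 0.0237]
tool_rot: [2.534, 1.847, 0.003]
wrist_force: [-0.5, -0.2, -0.2]
width: 1.002
grip_force: 0.0
```

Request:
jog_arm:
  plan:
    - [0, 0, 0, 0, 0, 0, -1]
    - [0, 0, 0, 0, 0, 0, -1]
    - [0, 0, 0, 0, 0, 0, -1]
    - [0, 0, 0, 0, 0, 0, -1]
    - [0, 0, 0, 0, 0, 0, -1]
    - [0, 0, 0, 0, 0, 0, -1]
    - [0, 0, 0, 0, 0, 0, -1]
    - [0, 0, 0, 0, 0, 0, -1]
  squeeze: 100

```text
t: 2.8
tcp_pos: [0.5156, -0.3025, 0.0212]
tool_rot: [2.538, 1.85, 0.0]
wrist_force: [-0.9, 1.5, 4.9]
width: 0.156
grip_force: 98.8
```

Request:
jog_arm:
  plan:
    - [0, 0, -0.25, 0, 0, 0, -1]
    - [0, 0, -0.25, 0, 0, 0, -1]
    - [0, 0, -0.25, 0, 0, 0, -1]
    - [0, 0, -0.25, 0, 0, 0, -1]
    - [0, 0, -0.25, 0, 0, 0, -1]
    - [0, 0, -0.25, 0, 0, 0, -1]

```text
t: 3.4
tcp_pos: [0.5141, -0.3015, 0.169]
tool_rot: [-2.536, -1.849, 0.002]
wrist_force: [0.0, -0.2, -1.9]
width: 0.159
grip_force: 98.3
```

```bash
python3 - <<'E'
from h import *
from rig import ctrl
o=ctrl.observe()
yaw=.1985;d=np.array([np.cos(yaw),np.sin(yaw),0]);N=np.array([.568,-.0136,0])
P=N-d*.155;print(o["tcp_pos"],P,row(o,[P[0],P[1],.18],Rt(yaw)))
E
```

```text
[ 0.51412343 -0.30152966  0.16899716] [ 0.41604366 -0.04416585  0.        ] [0.3584, -0.287, -0.017, -0.0024, 0.0006, 0.7075]
```

Request:
jog_arm:
  plan:
    - [0.369, -0.268, -0.017, 0, 0, 0.7075, -1]
    - [0.369, -0.268, -0.017, 0, 0, 0.7075, -1]
    - [0.369, -0.268, -0.017, 0, 0, 0.7075, -1]
    - [0.369, -0.268, -0.017, 0, 0, 0.7075, -1]
    - [0.369, -0.268, -0.017, 0, 0, 0.7075, -1]
    - [0.369, -0.268, -0.017, 0, 0, 0.7075, -1]
    - [0.369, -0.268, -0.017, 0, 0, 0.7075, -1]
    - [0.369, -0.268, -0.017, 0, 0, 0.7075, -1]

```text
t: 4.2
tcp_pos: [0.4277, -0.0409, 0.1788]
tool_rot: [-3.125, -0.309, 0.008]
wrist_force: [0.2, 0.3, -0.4]
width: 0.152
grip_force: 98.3
```

Request:
jog_arm:
  plan:
    - [0, 0, 0, 0, 0, 0, -1]
    - [0, 0, 0, 0, 0, 0, -1]
    - [0, 0, 0, 0, 0, 0, -1]

```text
t: 4.5
tcp_pos: [0.4296, -0.0426, 0.18]
tool_rot: [-3.125, -0.312, 0.003]
wrist_force: [-0.0, 0.4, -0.8]
width: 0.151
grip_force: 98.3
```

```bash
python3 - <<'E'
from h import *
from rig import ctrl
import pickle
o=ctrl.observe();w=ctrl.camera_params("wrist");im=ctrl.snapshot("wrist")[...,::-1];cv2.imwrite("pics/w3.png",im);pickle.dump((o,w),open("w3.pkl","wb"))
t=ctrl.snapshot("scene")[...,::-1];cv2.imwrite("pics/s3.png",t)
t=ctrl.snapshot("top")[...,::-1];cv2.imwrite("pics/t3.png",t)
print(o["tcp_pos"],o["tool_rot"])
E
```

```text
[ 0.42956324 -0.04256886  0.17999926] [-3.12547253 -0.31160891  0.00321604]
```

View pics/w3.png

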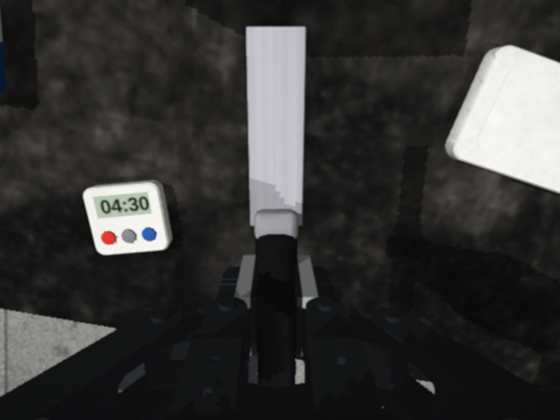

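The wrist view shows the opener held straight: blade tip at rows 27 with edges at columns 247 and 305, base near (276,225), and the timer to the left at (128,218).

```bash
python3 - <<'E'
from h import *
import pickle
from rig import ctrl
o,w=pickle.load(open("w3.pkl","rb"));im=cv2.imread("pics/w3.png").astype(float).mean(2)
L=[];Rr=[];rows=range(34,175)
for v in rows:
    g=np.diff(cv2.GaussianBlur(im[v:v+1],(5,1),0)[0]);
    def pk(a,b,s):
        x=np.arange(a,b);q=np.clip(s*g[a:b],4,None)-4;return (x*q).sum()/q.sum()+.5
    L.append(pk(238,258,1));Rr.append(pk(295,315,-1))
pl=np.polyfit(rows,L,1);pr=np.polyfit(rows,Rr,1);print(pl,pr,np.std(np.polyval(pl,rows)-L),np.std(np.polyval(pr,rows)-Rr))
g=np.diff(im[15:45,255:298].mean(1));tip=15.5+np.argmax(g);print("tiprow",tip)
R0=Ro.from_rotvec(o["tool_rot"]).as_matrix();Rc=R0.T@w["R"].T;C=R0.T@(-w["R"].T@w["t"]-o["tcp_pos"])
def pt(v):
    l,r=np.polyval(pl,v),np.polyval(pr,v);z=w["fx"]*.02/(r-l);u=(l+r)/2
    return C+Rc@np.array([(u-w["cx"])/w["fx"]*z,(v-w["cy"])/w["fy"]*z,z])
a,b=pt(tip),pt(170);print(a,b,"pitch(tip up +)",np.arctan2(-(a-b)[2],(a-b)[0]),"yaw",np.arctan2((a-b)[1],(a-b)[0]))
# tip assuming z=-.0075
d=Rc@np.array([0,(tip-w["cy"])/w["fy"],1]);s=(-.0085-C[2])/d[2];print("tip x at plane",(C+d*s))
T=cv2.imread("pics/t3.png");S=cv2.imread("pics/s3.png")
cv2.imwrite("pics/c3.png",np.hstack([cv2.resize(T[120:270,240:360],None,fx=3.3,fy=3.3),cv2.resize(S[140:290,215:335],None,fx=3.3,fy=3.3)]))
E
```

```text
[2.25358332e-02 2.44730293e+02] [-1.95598800e-02  3.05904203e+02] 0.10513228559764477 0.06257627455779817
tiprow 25.5
[ 9.42209770e-02 -3.80284699e-06 -7.17710626e-03] [ 4.54954955e-02  5.58114777e-06 -6.91730154e-03] pitch(tip up +) 0.005331958695409726 yaw -0.00019258905941766657
tip x at plane [ 0.09399431  0.0001787  -0.0085    ]
```

View pics/c3.png

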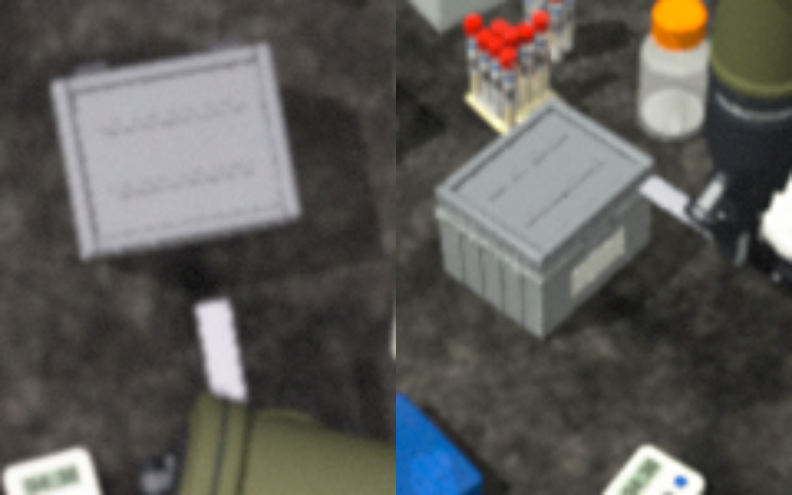

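The crops show the blade tip about 30 mm in front of the lid's front edge, roughly parallel to the case's axis and in line with its middle.

```bash
python3 - <<'E'
from h import *
from rig import ctrl
import pickle
o,w=pickle.load(open("w3.pkl","rb"));p=ctrl.camera_params("top");T=cv2.imread("pics/t3.png")
R0=Ro.from_rotvec(o["tool_rot"]).as_matrix()
m=big((T.min(2)>150),(306,225));r=rect(m);print(r,cv2.boxPoints(r).round(1).tolist())
for y in(-.01,.01): print("pred tip",proj(p,o["tcp_pos"]+R0@[.094,y,-.0083]))
o=ctrl.observe();yaw=.1985;d=np.array([np.cos(yaw),np.sin(yaw),0]);N=np.array([.5668,-.0137,0])
P=N-d*.084;print(o["tcp_pos"],row(o,[P[0],P[1],.122],Rt(yaw)))
E
```

```text
((306.2466735839844, 225.89767456054688), (29.775218963623047, 9.905762672424316), 79.99201965332031) [[298.79998779296875, 212.10000610351562], [308.5, 210.39999389648438], [313.70001220703125, 239.6999969482422], [304.0, 241.39999389648438]]
pred tip [299.01791237 212.19865818]
pred tip [308.40064803 210.54054636]
[ 0.42997882 -0.04268074  0.18059279] [0.0931, -0.0024, 0.0976, -0.0002, 0.0004, -0.0001]
```

Request:
jog_arm:
  plan:
    - [0.093, -0.002, 0.05, 0, 0, 0, -1]
    - [0.093, -0.002, 0.05, 0, 0, 0, -1]
    - [0.093, -0.002, 0.0977, 0, 0, 0, -1]
    - [0.093, -0.002, 0.0977, 0, 0, 0, -1]
    - [0.093, -0.002, 0.0977, 0, 0, 0, -1]
    - [0.093, -0.002, 0.0977, 0, 0, 0, -1]

```text
t: 5.25
tcp_pos: [0.4848, -0.0305, 0.1232]
tool_rot: [3.126, 0.311, 0.001]
wrist_force: [0.8, -0.7, 0.2]
width: 0.157
grip_force: 98.2
```

Request:
jog_arm:
  plan:
    - [0, 0, 0.0033, 0, 0, 0, -1]
    - [0, 0, 0.0066, 0, 0, 0, -1]
    - [0, 0, 0.01, 0, 0, 0, -1]
    - [0, 0, 0.01, 0, 0, 0, -1]

```text
t: 5.65
tcp_pos: [0.4843, -0.0303, 0.1163]
tool_rot: [3.126, 0.311, -0.0]
wrist_force: [-0.6, -0.2, -0.4]
width: 0.16
grip_force: 98.2
```

Request:
jog_arm:
  plan:
    - [0, 0, 0.0017, 0, 0, 0, -1]
    - [0, 0, 0.0017, 0, 0, 0, -1]

```text
t: 5.85
tcp_pos: [0.4845, -0.0303, 0.1152]
tool_rot: [-3.126, -0.311, 0.0]
wrist_force: [0.4, -0.9, -0.6]
width: 0.162
grip_force: 98.2
```

Request:
jog_arm:
  plan:
    - [0, 0, 0.0017, 0, 0, 0, -1]
    - [0, 0, 0.0017, 0, 0, 0, -1]

```text
t: 6.05
tcp_pos: [0.4845, -0.0302, 0.1141]
tool_rot: [-3.126, -0.311, 0.0]
wrist_force: [0.4, 0.5, -0.4]
width: 0.16
grip_force: 98.2
```

Request:
jog_arm:
  plan:
    - [0, 0, 0.0017, 0, 0, 0, -1]
    - [0, 0, 0.0017, 0, 0, 0, -1]

```text
t: 6.25
tcp_pos: [0.4846, -0.0303, 0.1131]
tool_rot: [-3.126, -0.311, -0.0]
wrist_force: [0.7, 0.4, -0.6]
width: 0.157
grip_force: 98.2
```

Expected contact at about 0.1127; continuing in 1 mm steps.

Request:
jog_arm:
  plan:
    - [0, 0, 0.0017, 0, 0, 0, -1]
    - [0, 0, 0.0017, 0, 0, 0, -1]

```text
t: 6.45
tcp_pos: [0.4847, -0.0303, 0.1124]
tool_rot: [3.126, 0.311, 0.001]
wrist_force: [-1.7, 0.4, 2.4]
width: 0.162
grip_force: 98.7
```

Request:
jog_arm:
  plan:
    - [0, 0, 0.0012, 0, 0, 0, -1]
    - [0, 0, 0.0012, 0, 0, 0, -1]

```text
t: 6.65
tcp_pos: [0.4847, -0.0303, 0.1118]
tool_rot: [3.126, 0.311, 0.001]
wrist_force: [-1.8, 0.0, 4.4]
width: 0.16
grip_force: 99.0
```

Request:
jog_arm:
  plan:
    - [0, 0, 0.0012, 0, 0, 0, -1]
    - [0, 0, 0.0012, 0, 0, 0, -1]

```text
t: 6.85
tcp_pos: [0.4847, -0.0303, 0.1113]
tool_rot: [3.126, 0.311, 0.001]
wrist_force: [-3.1, -0.7, 6.9]
width: 0.158
grip_force: 99.3
```

Request:
jog_arm:
  plan:
    - [0, 0, -0.013, 0, 0, 0, -1]
    - [-0.045, 0, -0.013, 0, 0, 0, -1]
    - [-0.045, 0, -0.013, 0, 0, 0, -1]
    - [-0.045, 0, 0.0322, 0, 0, 0, -1]
    - [-0.045, 0, 0.0322, 0, 0, 0, -1]
    - [-0.045, 0, 0.0322, 0, 0, 0, -1]
    - [-0.045, 0, 0.0322, 0, 0, 0, -1]
    - [-0.045, 0, 0.0322, 0, 0, 0, -1]

```text
t: 7.65
tcp_pos: [0.4589, -0.0357, 0.0921]
tool_rot: [3.126, 0.312, 0.002]
wrist_force: [0.2, 0.0, -1.0]
width: 0.155
grip_force: 98.3
```

```bash
python3 - <<'E'
from h import *
from rig import ctrl
import pickle
o=ctrl.observe();w=ctrl.camera_params("wrist");im=ctrl.snapshot("wrist")[...,::-1];cv2.imwrite("pics/w4.png",im)
yaw=.1985;d=np.array([np.cos(yaw),np.sin(yaw),0]);N=np.array([.5668,-.0137,0])
z=[ctrl.observe()["tcp_pos"][2] for _ in range(5)]
R=Ro.from_rotvec(o["tool_rot"]).as_matrix();t=o["tcp_pos"]+R@[.094,0,-.0072];q=t-N
print(o["tcp_pos"],z,"tip in case",q@d,q@[-d[1],d[0],0],t[2],row(o,[*(N-d*.084)[:2],.0918],Rt(yaw)))
E
```

```text
[ 0.45889766 -0.03567188  0.09212829] [np.float64(0.09210396362631854), np.float64(0.09210396362631854), np.float64(0.09210396362631854), np.float64(0.09210396362631854), np.float64(0.09210396362631854)] tip in case -0.01612556933466997 -0.0002424453455665233 0.0994476253166022 [0.0435, -0.0004, 0.0006, 0.0003, -0.0008, 0.0001]
```

View pics/w4.png

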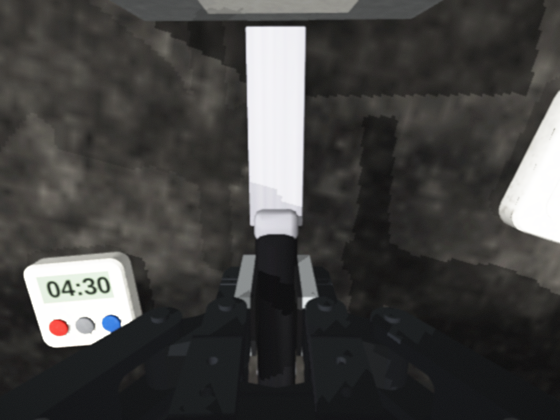

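The wrist view shows the case's front face just ahead at the top, its pale label (columns 200–356, centre 278) lined up with the blade (centre 276).

Request:
jog_arm:
  plan:
    - [0.015, 0, 0.0004, 0, 0, 0, -1]
    - [0.023, 0, 0.0004, 0, 0, 0, -1]
    - [0.028, 0, 0.0004, 0, 0, 0, -1]
    - [0.032, 0, 0.0004, 0, 0, 0, -1]
    - [0.032, 0, 0.0004, 0, 0, 0, -1]

```text
t: 8.2
tcp_pos: [0.4774, -0.0317, 0.0912]
tool_rot: [3.126, 0.312, 0.0]
wrist_force: [0.2, 0.8, -0.9]
width: 0.159
grip_force: 98.3
```

Request:
jog_arm:
  plan:
    - [0.005, 0, 0, 0, 0, 0, -1]
    - [0.01, 0, 0, 0, 0, 0, -1]
    - [0.01, 0, 0, 0, 0, 0, -1]

```text
t: 8.5
tcp_pos: [0.4835, -0.0307, 0.0913]
tool_rot: [3.126, 0.311, 0.002]
wrist_force: [0.5, -0.3, -1.1]
width: 0.156
grip_force: 98.3
```

Tip is about 9 mm in without resistance; going on to about 35 mm.

Request:
jog_arm:
  plan:
    - [0.01, 0, -0.0006, 0, 0, 0, -1]
    - [0.02, 0, -0.0006, 0, 0, 0, -1]
    - [0.03, 0, -0.0006, 0, 0, 0, -1]
    - [0.042, 0, -0.0006, 0, 0, 0, -1]
    - [0.042, 0, -0.0006, 0, 0, 0, -1]
    - [0.042, 0, -0.0006, 0, 0, 0, -1]

```text
t: 9.1
tcp_pos: [0.5076, -0.0256, 0.0914]
tool_rot: [-3.126, -0.312, 0.001]
wrist_force: [-1.1, -0.1, -0.7]
width: 0.159
grip_force: 98.3
```

```bash
cat > pry.py <<'E'
from h import *
from rig import ctrl
o=ctrl.observe();yaw=.1985;d=np.array([np.cos(yaw),np.sin(yaw),0]);N=np.array([.5668,-.0137,0])
R=Ro.from_rotvec(o["tool_rot"]).as_matrix();t=o["tcp_pos"]+R@[.094,0,-.0072];q=t-N
print("tip",q@d,q@[-d[1],d[0],0],t[2],"pitch",np.arcsin(R[2,0]))
E
python3 - <<'E'
from pry import *
# rotate about fulcrum: blade underside above the wall's inner/outer edge, F in tool frame held fixed
F=R.T@(N+d*.002+[0,0,.0975]-o["tcp_pos"]);F[2]=-.0062
for a in(.04,.08,.12,.16,.2,.24,.28,.32):
    Q=Ro.from_rotvec([0,a,0]).as_matrix(); print(a,((F-Q@F)/.6).round(4),round(a/1.5,4),(R@Q)[2,0])
E
```

```text
tip 0.03364997080274181 4.6377037613561795e-05 0.09860372686703951 pitch -0.0003380655333587199
0.04 [0.0005 0.     0.0041] 0.0267 0.03965153665702562
0.08 [0.0012 0.     0.0083] 0.0533 0.07957770484086259
0.12 [0.002  0.     0.0124] 0.08 0.11937656567262582
0.16 [ 0.003  -0.      0.0164] 0.1067 0.15898444946495532
0.2 [0.0041 0.     0.0204] 0.1333 0.19833799205301464
0.24 [0.0054 0.     0.0244] 0.16 0.23737423616363745
0.28 [0.0069 0.     0.0283] 0.1867 0.27603073213353485
0.32 [0.0085 0.     0.0322] 0.2133 0.3142456378154342
```

Request:
jog_arm:
  plan:
    - [0.0005, 0, 0.0041, 0, 0.0267, 0, -1]
    - [0.001, 0, 0.0083, 0, 0.0533, 0, -1]
    - [0.002, 0, 0.0124, 0, 0.08, 0, -1]
    - [0.002, 0, 0.0124, 0, 0.08, 0, -1]

```text
t: 9.5
tcp_pos: [0.508, -0.0254, 0.084]
tool_rot: [-3.109, -0.308, -0.188]
wrist_force: [1.8, 0.9, -3.6]
width: 0.155
grip_force: 98.0
```

Request:
jog_arm:
  plan:
    - [0.0008, 0, 0.0041, 0, 0.0267, 0, -1]
    - [0.0015, 0, 0.0082, 0, 0.0533, 0, -1]
    - [0.0015, 0, 0.0082, 0, 0.0533, 0, -1]

```text
t: 9.8
tcp_pos: [0.5082, -0.0251, 0.0787]
tool_rot: [-3.091, -0.307, -0.305]
wrist_force: [-0.5, 0.0, -2.0]
width: 0.161
grip_force: 98.1
```

```bash
python3 pry.py
```

```text
tip 0.031128970964068504 0.00033196538768242613 0.10416893463521402 pitch 0.19697506524000058
```

```bash
cat > fp.py <<'E'
from pry import *
F=R.T@(N+[0,0,.097]-o["tcp_pos"]);F[1]=0;F[2]=-.0062
for a in(.06,.12,.18,.24):
    Q=Ro.from_rotvec([0,a,0]).as_matrix(); print(a,((F-Q@F)/.6).round(4),round(a/1.5,4))
for n in("scene","wrist"): cv2.imwrite(f"pics/{n}_{o['t']:.1f}.png",ctrl.snapshot(n)[...,::-1])
E
python3 fp.py; ls pics
```

```text
tip 0.031128970964068504 0.00033196538768242613 0.10416893463521402 pitch 0.19697506524000058
0.06 [0.0008 0.     0.0062] 0.04
0.12 [0.002  0.     0.0123] 0.08
0.18 [0.0035 0.     0.0184] 0.12
0.24 [0.0054 0.     0.0243] 0.16
c1.png
c3.png
s3.png
scene0.png
scene_9.8.png
t3.png
top0.png
w1.png
w2.png
w3.png
w4.png
wrist_9.8.png
```

Request:
jog_arm:
  plan:
    - [0.0008, 0, 0.0062, 0, 0.04, 0, -1]
    - [0.002, 0, 0.0123, 0, 0.08, 0, -1]
    - [0.0035, 0, 0.0184, 0, 0.12, 0, -1]
    - [0.0035, 0, 0.0184, 0, 0.12, 0, -1]

```text
t: 10.3
tcp_pos: [0.512, -0.0236, 0.0678]
tool_rot: [-3.033, -0.299, -0.577]
wrist_force: [-2.0, -0.1, -1.5]
width: 0.162
grip_force: 98.5
```

```bash
python3 fp.py; python3 - <<'E'
import cv2,numpy as np,glob
f=sorted(glob.glob("pics/scene_*.png"));a=[cv2.resize(cv2.imread(x)[150:270,215:335],None,fx=3.3,fy=3.3,interpolation=2) for x in [f[-1] if '_9' not in f[-1] else f[0],"pics/s3.png"]]
cv2.imwrite("pics/c5.png",np.hstack(a))
E
```

```text
tip 0.029084277550392827 0.0008609326441519757 0.1090021376482477 pitch 0.3763366194250607
0.06 [0.0008 0.     0.0062] 0.04
0.12 [0.002  0.     0.0124] 0.08
0.18 [0.0035 0.     0.0185] 0.12
0.24 [0.0054 0.     0.0245] 0.16
```

View pics/c5.png

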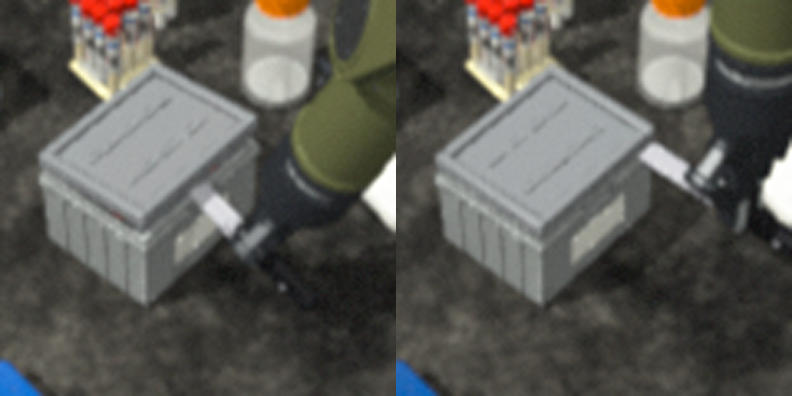

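The left crop shows the lid raised: a dark gap with red tube tops under its front edge, blade inside. Next I sweep the tip round the hinge.

```bash
cat > sw.py <<'E'
from pry import *
import sys
H=N+d*.126+[0,0,.101];v=t-H;r=np.hypot(v@d,v[2]);th=np.arctan2(v[2],-v@d);print("r",r,"th",th)
for a in np.arange(float(sys.argv[1]),float(sys.argv[2])+.001,float(sys.argv[3])):
    X=H+.095*(-np.cos(a)*d+np.array([0,0,np.sin(a)])); print(round(a,2),(R.T@(X-t)/.6).round(3).tolist())
E
python3 sw.py .15 1.72 .1
```

```text
tip 0.031150763977757942 9.795609361423242e-05 0.11027870587521957 pitch 0.37801670260039727
r 0.0953020039491396 th 0.0975155554135741
0.15 [0.004, 0.0, -0.007]
0.25 [0.013, 0.0, -0.02]
0.35 [0.023, 0.0, -0.033]
0.45 [0.034, 0.0, -0.044]
0.55 [0.046, 0.0, -0.054]
0.65 [0.059, 0.0, -0.063]
0.75 [0.073, 0.0, -0.07]
0.85 [0.088, 0.0, -0.076]
0.95 [0.103, 0.0, -0.081]
1.05 [0.119, 0.0, -0.084]
1.15 [0.134, 0.0, -0.085]
1.25 [0.15, 0.0, -0.085]
1.35 [0.166, 0.0, -0.084]
1.45 [0.181, 0.0, -0.08]
1.55 [0.197, 0.0, -0.076]
1.65 [0.211, 0.0, -0.069]
```

Request:
jog_arm:
  plan:
    - [0.004, 0, -0.007, 0, 0, 0, -1]
    - [0.013, 0, -0.02, 0, 0, 0, -1]
    - [0.023, 0, -0.033, 0, 0, 0, -1]
    - [0.034, 0, -0.044, 0, 0, 0, -1]
    - [0.046, 0, -0.054, 0, 0, 0, -1]
    - [0.059, 0, -0.063, 0, 0, 0, -1]
    - [0.059, 0, -0.063, 0, 0, 0, -1]

```text
t: 11.1
tcp_pos: [0.5348, -0.0206, 0.119]
tool_rot: [-3.034, -0.304, -0.589]
wrist_force: [-0.4, -0.3, -0.6]
width: 0.161
grip_force: 98.4
```

```bash
python3 sw.py .75 1.75 .1; python3 - <<'E'
from rig import ctrl
import cv2
cv2.imwrite("pics/c6.png",cv2.resize(ctrl.snapshot("scene")[120:270,215:365,::-1],None,fx=3,fy=3))
E
```

```text
tip 0.0517777674301586 -0.0003403047769105008 0.160830567679487 pitch 0.3831529806737863
r 0.09533434132830258 th 0.6784496148062057
0.75 [0.01, -0.001, -0.005]
0.85 [0.025, -0.001, -0.011]
0.95 [0.04, -0.0, -0.015]
1.05 [0.056, -0.0, -0.018]
1.15 [0.071, -0.0, -0.019]
1.25 [0.087, -0.0, -0.019]
1.35 [0.103, -0.0, -0.018]
1.45 [0.119, -0.0, -0.014]
1.55 [0.134, -0.0, -0.009]
1.65 [0.148, -0.0, -0.003]
1.75 [0.162, -0.0, 0.005]
```

View pics/c6.png

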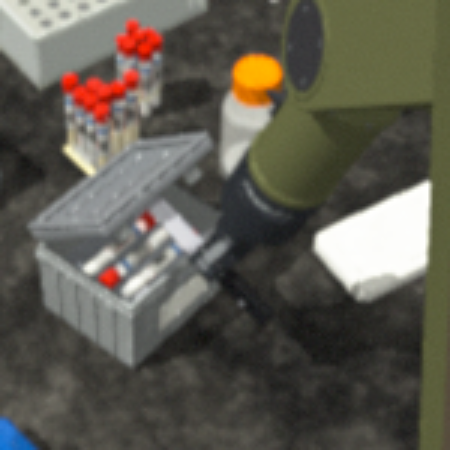

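The lid is open about 40°, carried by the blade, with the tubes visible inside. Continuing the sweep.

Request:
jog_arm:
  plan:
    - [0.01, 0, -0.005, 0, 0, 0, -1]
    - [0.025, 0, -0.011, 0, 0, 0, -1]
    - [0.04, 0, -0.015, 0, 0, 0, -1]
    - [0.056, 0, -0.018, 0, 0, 0, -1]
    - [0.071, 0, -0.019, 0, 0, 0, -1]
    - [0.087, 0, -0.019, 0, 0, 0, -1]
    - [0.103, 0, -0.018, 0, 0, 0, -1]
    - [0.119, 0, -0.014, 0, 0, 0, -1]

```text
t: 11.95
tcp_pos: [0.5962, -0.0079, 0.1522]
tool_rot: [-3.034, -0.302, -0.586]
wrist_force: [-2.8, -0.8, 0.7]
width: 0.157
grip_force: 98.7
```

Request:
jog_arm:
  plan:
    - [0.015, 0, 0.005, 0, 0, 0, -1]
    - [0.029, 0, 0.011, 0, 0, 0, -1]
    - [0.04, 0, 0.018, 0, 0, 0, -1]
    - [0.04, 0, 0.018, 0, 0, 0, -1]
    - [0.04, 0, 0.018, 0, 0, 0, -1]

```text
t: 12.45
tcp_pos: [0.6208, -0.0029, 0.15]
tool_rot: [-3.034, -0.302, -0.583]
wrist_force: [-1.1, 0.2, -1.3]
width: 0.158
grip_force: 98.5
```

```bash
python3 sw.py 1.65 1.76 .05
```

```text
tip 0.1396687591841739 -1.3888467129099386e-05 0.19148491926075673 pitch 0.3796729374802728
r 0.09151150523983637 th 1.7207239468383377
1.65 [-0.007, -0.0, -0.01]
1.7 [0.0, -0.0, -0.007]
1.75 [0.007, -0.0, -0.003]
```

Request:
jog_arm:
  plan:
    - [-0.07, 0, -0.028, 0, 0, 0, -1]
    - [-0.14, 0, -0.056, 0, 0, 0, -1]
    - [-0.186, 0, -0.074, 0, 0, 0, -1]
    - [-0.186, 0, -0.12, 0, 0, 0, -1]
    - [-0.186, 0, -0.12, 0, 0, 0, -1]
    - [-0.186, 0, -0.12, 0, 0, 0, -1]

```text
t: 13.05
tcp_pos: [0.4934, -0.0291, 0.1767]
tool_rot: [-3.034, -0.301, -0.588]
wrist_force: [0.3, -0.3, -1.6]
width: 0.158
grip_force: 98.5
```

```bash
python3 - <<'E'
from h import *
from rig import ctrl
T=ctrl.snapshot("top")[...,::-1];S=ctrl.snapshot("scene")[...,::-1]
cv2.imwrite("pics/t7.png",T)
cv2.imwrite("pics/c7.png",np.hstack([cv2.resize(T[100:250,235:355],None,fx=3.3,fy=3.3,interpolation=2),cv2.resize(S[120:270,215:335],None,fx=3.3,fy=3.3,interpolation=2)]))
yaw=.1985;d=np.array([np.cos(yaw),np.sin(yaw),0]);l=np.array([-d[1],d[0],0]);N=np.array([.5668,-.0137,0])
ps=ctrl.camera_params("scene");pt=ctrl.camera_params("top")
for a in(1.45,1.57,1.66,1.75):
    o=[]
    for s in(-.076,.076):
        X=N+d*.126+[0,0,.101]+l*s+.126*(-np.cos(a)*d+np.array([0,0,np.sin(a)]))
        o+=[((proj(pt,X)-[235,100])*3.3).round(),((proj(ps,X)-[215,120])*3.3+[396,0]).round()]
    print(a,*o)
o=ctrl.observe()
# tray pose from first top view; target opener: handle centre on original place
print(o["tcp_pos"],row(o,[.5156,-.3020,.13],Rt(1.2577)))
print(row(o,[*o["tcp_pos"][:2],.2],Rt(.1985)))
E
```

```text
1.45 [307.  93.] [561.  78.] [ 62. 135.] [434. 174.]
1.57 [302.  68.] [548.  69.] [ 57. 110.] [421. 164.]
1.66 [299.  50.] [538.  64.] [54. 92.] [411. 158.]
1.75 [295.  33.] [528.  59.] [51. 75.] [401. 152.]
[ 0.49320373 -0.02871105  0.17558768] [-0.0777, 0.4539, 0.0509, 0.1342, -0.2291, -0.6972]
[0.0151, 0.0, -0.0378, 0.0001, -0.2535, 0.0]
```

View pics/c7.png

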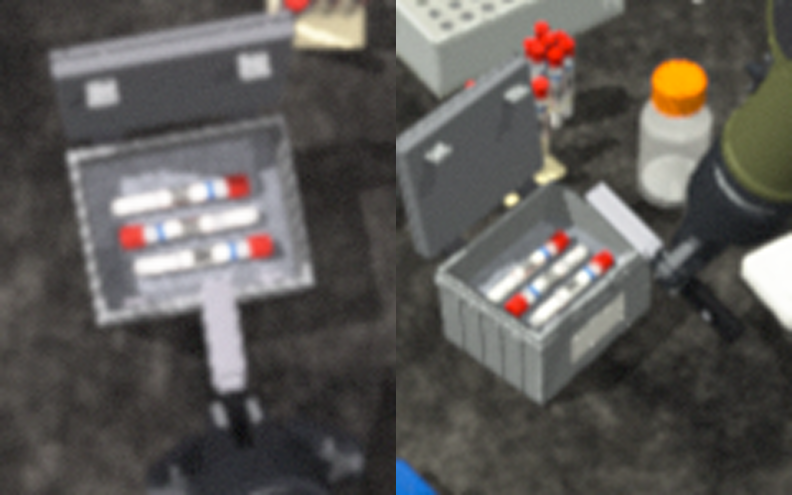

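The lid's underside is seen standing open, its edge from (51,75) to (293,35) in the left crop, which matches about 1.75 rad. Next: level the opener, back off, and return to the tray.

```bash
python3 - <<'E'
from h import *
from rig import ctrl
o=ctrl.observe();print(row(o,[.43,-.043,.19],Rt(.1985)))
E
```

```text
[-0.0913, 0.0026, -0.0624, 0.0001, -0.2535, 0.0]
```

Request:
jog_arm:
  plan:
    - [-0.0913, 0.0026, -0.0624, 0, -0.2535, 0, -1]
    - [-0.0913, 0.0026, -0.0624, 0, -0.2535, 0, -1]
    - [-0.0913, 0.0026, -0.0624, 0, -0.2535, 0, -1]
    - [-0.0913, 0.0026, -0.0624, 0, -0.2535, 0, -1]
    - [-0.0913, 0.0026, -0.0624, 0, -0.2535, 0, -1]
    - [-0.0913, 0.0026, -0.0624, 0, -0.2535, 0, -1]

```text
t: 13.75
tcp_pos: [0.4283, -0.0425, 0.1892]
tool_rot: [-3.125, -0.312, 0.003]
wrist_force: [-0.0, -0.6, -1.2]
width: 0.158
grip_force: 98.5
```

```bash
python3 - <<'E'
from h import *
from rig import ctrl
import pickle
o=ctrl.observe();print(o["tcp_pos"],row(o,[.5156,-.302,.13],Rt(1.2577)))
w=ctrl.camera_params("wrist");im=ctrl.snapshot("wrist")[...,::-1];a=cv2.imread("pics/w3.png")
for i in(im,a):
    g=i.astype(float).mean(2);print([np.argmax(np.diff(g[10:60,c:c+8].mean(1)))+10 for c in(252,272,292)],[(np.argmax(np.diff(g[v,235:265]))+235,np.argmin(np.diff(g[v,290:320]))+290) for v in(50,150)])
E
```

```text
[ 0.42834643 -0.042511    0.18918485] [0.0573, 0.4528, 0.0979, -0.0014, 0.0005, -0.7059]
[np.int64(25), np.int64(25), np.int64(26)] [(np.int64(245), np.int64(304)), (np.int64(247), np.int64(303))]
[np.int64(25), np.int64(25), np.int64(25)] [(np.int64(245), np.int64(305)), (np.int64(247), np.int64(303))]
```

The opener has not slipped in the grip. Moving over the tray.

Request:
jog_arm:
  plan:
    - [0.0573, 0.4528, 0, 0, 0, -0.706, -1]
    - [0.0573, 0.4528, 0, 0, 0, -0.706, -1]
    - [0.0573, 0.4528, 0, 0, 0, -0.706, -1]
    - [0.0573, 0.4528, 0, 0, 0, -0.706, -1]
    - [0.0573, 0.4528, 0, 0, 0, -0.706, -1]
    - [0.0573, 0.4528, 0, 0, 0, -0.706, -1]
    - [0.0573, 0.4528, 0, 0, 0, -0.706, -1]
    - [0.0573, 0.4528, 0.098, 0, 0, -0.706, -1]

```text
t: 14.6
tcp_pos: [0.5216, -0.3077, 0.1459]
tool_rot: [2.527, 1.84, 0.009]
wrist_force: [1.4, -0.8, -0.5]
width: 0.157
grip_force: 98.5
```

Request:
jog_arm:
  plan:
    - [0, 0, 0, 0, 0, 0, -1]
    - [0, 0, 0, 0, 0, 0, -1]
    - [0, 0, 0, 0, 0, 0, -1]

```text
t: 14.9
tcp_pos: [0.5174, -0.3028, 0.1418]
tool_rot: [2.54, 1.846, 0.001]
wrist_force: [0.6, 0.5, -0.4]
width: 0.155
grip_force: 98.5
```

```bash
python3 - <<'E'
from h import *
from rig import ctrl
o=ctrl.observe();print(o["tcp_pos"],row(o,[.5156,-.302,.0225],Rt(1.2577)))
E
```

```text
[ 0.51738297 -0.30281705  0.14180256] [0.0005, -0.0036, 0.1988, 0.0013, 0.0004, -0.0005]
```

Request:
jog_arm:
  plan:
    - [0, -0.003, 0.07, 0, 0, 0, -1]
    - [0, -0.003, 0.14, 0, 0, 0, -1]
    - [0, -0.003, 0.185, 0, 0, 0, -1]
    - [0, -0.003, 0.195, 0, 0, 0, -1]
    - [0, -0.003, 0.198, 0, 0, 0, -1]
    - [0, -0.003, 0.2, 0, 0, 0, -1]
    - [0, -0.003, 0.2, 0, 0, 0, -1]

```text
t: 15.6
tcp_pos: [0.5166, -0.3029, 0.0223]
tool_rot: [2.538, 1.846, 0.002]
wrist_force: [0.3, -0.9, -0.8]
width: 0.155
grip_force: 98.5
```

Request:
jog_arm:
  plan:
    - [0, 0, 0.0013, 0, 0, 0, -1]
    - [0, 0, 0.0013, 0, 0, 0, -1]

```text
t: 15.8
tcp_pos: [0.5163, -0.3027, 0.0213]
tool_rot: [2.538, 1.846, 0.001]
wrist_force: [-0.1, -0.1, 7.4]
width: 0.155
grip_force: 99.5
```

Request:
jog_arm:
  plan:
    - [0, 0, 0, 0, 0, 0, -0.3]
    - [0, 0, 0, 0, 0, 0, 0]
    - [0, 0, 0, 0, 0, 0, 0]
    - [0, 0, 0, 0, 0, 0, 0.3]
    - [0, 0, 0, 0, 0, 0, 0.3]
    - [0, 0, 0, 0, 0, 0, 0.3]

```text
t: 16.4
tcp_pos: [0.515, -0.3019, 0.0193]
tool_rot: [-2.54, -1.847, 0.001]
wrist_force: [-0.3, 0.1, 0.4]
width: 0.649
grip_force: 0.0
```

Request:
jog_arm:
  plan:
    - [0, 0, -0.05, 0, 0, 0, 0.3]
    - [0, 0, -0.12, 0, 0, 0, 0.3]
    - [0, 0, -0.2, 0, 0, 0, 0.3]
    - [0, 0, -0.2, 0, 0, 0, 0.3]
    - [0, 0, -0.2, 0, 0, 0, 0.3]
    - [0, 0, -0.2, 0, 0, 0, 0.3]

```text
t: 17.0
tcp_pos: [0.5141, -0.3013, 0.1384]
tool_rot: [-2.539, -1.846, 0.002]
wrist_force: [0.0, 0.5, 0.5]
width: 0.654
grip_force: 0.0
```

```bash
python3 - <<'E'
from rig import ctrl
import cv2,numpy as np
w=ctrl.snapshot("wrist")[...,::-1];t=ctrl.snapshot("top")[...,::-1]
cv2.imwrite("pics/c8.png",np.hstack([cv2.resize(w,(400,300)),cv2.resize(t,(400,300))]))
E
```

```text
(no output)
```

View pics/c8.png

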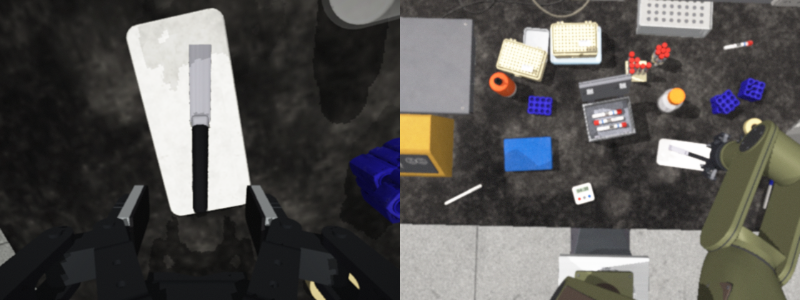

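The opener lies flat on the tray, with its handle from (200,125) to (200,212) in the left crop. The lid stands open, the timer and block are where they were, and the gripper is clear.

```bash
python3 -c "
from rig import ctrl
print(ctrl.job_done())"
```

```text
the job is handed in; nothing more can be done
None
```

I pried the lid free with the opener and swung it back to about 1.75 rad by the camera check. The opener is flat on the foam tray again, the timer and tube block look unmoved, and the job is handed in at about 17 s; no verdict came back.

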